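# Feed the low dental model under the scanner bridge

### The job

Two model carriers wait in the channel of the bench scanner, one on each side of its low bridge. Push the carrier with the low model, the only one that fits under the bridge, along the channel until it sits centred under the bridge, sticking out equally far on both sides. Keep it flat on the channel floor all the way, and leave the carrier with the tall model where it stands.

Things in the scene. Friction and masses are not known exactly. Their poses are not given: they have to be found in the camera images.
- scanner: Fixed bench scanner. Straight channel along its y, 640 mm long, floor 8 mm above the table; side rails 92 mm apart, 10 mm high over that floor, 12 thick. At the middle a white bridge: 50 mm deep (y -25 to 25), 160 wide (x), top 110 over the table, 36 mm headroom over the channel floor. No stops. Origin: at table height below the bridge's middle; z up.
- low_carrier: Loose grey plate 76 mm (x) by 160 (y, along the channel) by 14 thick with a low stone dental arch at its middle (56 x 44, 14 high; 28 mm in all). Lies in the channel on either side of the bridge, centre 185 to 210 mm from the bridge's middle. About 0.2 kg, slides with ordinary friction. Origin: centre of the plate's underside; z up.
- tall_carrier: Loose carrier with the same grey plate (76 x 160 x 14 mm) but a tall model of the same stone (56 x 44, 48 high; 62 mm in all), too tall for the bridge. Lies in the channel on the side opposite the low one, 185 to 210 mm from the middle. Origin: centre of the plate's underside; z up.
Mind the look-alikes: they are no part of the job. Leave any yellow look-alike of the low_carrier alone.

How it is judged:
By the outcome, as a careful person would: the job done as asked, in the order asked, and still so for the second after the job is handed in, with the robot touching nothing.
It also fails if it takes over 38 s, if anything falls off the work surface, if the arm or the gripper's body presses on something with over 40 N, if the wrist force passes 120 N, or if a joint passes its speed limit or range.

### The arm

A 6-joint arm with a two-finger parallel gripper is mounted at the origin on the work surface. World frame = base frame: x ahead of the robot, y to its left, z up, the work surface at z = 0. Lengths are in m, angles in rad, forces in N, time in s.
With the tool pointing down it reaches from about 0.275 to 1 m from the base axis. Payload 8.4 kg.
Tool frame: the origin (TCP) lies at the very end of the fingers, on their centre line; the grasp point (between the pads) lies 19 mm behind it; z points along the fingers, y is the line along which they close (so a half turn about z gives the same grasp; the last joint's range is limited). The gripper opens to 85 mm and grips with 20 to 120 N. Pads are 22 mm wide; open, the fingers measure 114 mm over their backs; the gripper's body (76 mm by 85 mm) begins 54 mm behind the grasp point. The pads swing forward as they close: fully open they stand 13 mm farther back than shut.
Start: joints at [-1.267, 0.353, 1.633, -0, 1.155, -0.002], TCP at [0.188, -0.596, 0.231] pointing down, gripper open.
Joint ranges: [-2.63, 2.63], [-0.92, 2.1], [0.06, 2.66], [-1.3, 4.44], [0, 2.69], [-3.02, 3.02]. Speed limits (rad/s): [2.22, 2.22, 2.79, 3.14, 3.14, 3.14].

### API

Orientations are given as a unit quaternion [x, y, z, w].
In Python, from bench import telemetry, viewer, robot, nets gives the robot as it stands.
- The arm moves only by the shell command python3 -m inch 'ROWS' [FORCE]. ROWS is a JSON object of lists of equal length, an entry for each row: "travel": the shift along the tool's x, y, z in mm, a list of three; "angular": the turn, a rotation vector about the tool's x, y, z in degrees, a list of three; "claw": the gripper's target within -1 to 1 (shut at 1, half-way at 0, fully open at -1). In form: {"travel": [[x, y, z], ...], "angular": [[rx, ry, rz], ...], "claw": [claw, ...]}. A call has 1 to 10 rows; each row shifts and turns the commanded pose from where the row before left it, along the tool's axes as they then stand; what a row does not reach is not made up. A row lasts 1/8 s, in which the tool goes at most 62.5 mm and 10.7 degrees, less where a joint would pass 70% of its speed; a pose out of reach is approached as far as the arm can. A call is refused whole if a number of a shift passes 62.5 or a number of a turn 10.7, either way. A call with a gripper value outside its range is refused whole. The fingers move at their own pace and stop on an object; FORCE is the grip in N (left out, the last holds). Time passes only in rows, so rows that do not move let the fingers close. It gives the time, the measured TCP pose, the force, the opening and the grip force at its end, in the units of the state.
- telemetry.get_obs(): the state, without advancing time (a new reading comes with each control period).
- viewer.grab_frame(name): name is "side" or "top" or "wrist"; returns (picture, depth): 420x560x3 uint8, red, green, blue; 420x560 float32, m along the optical axis (not along the pixel's ray), 0 where there is no reading.
- viewer.get_calibration(name): a dict with "fx", "fy", "cx", "cy" (pixels), "world_from_camera" (4x4, takes a point from camera to world coordinates); the wrist camera has in their place "hand_eye" (4x4, takes a point from camera to tool coordinates, whose origin is the TCP and whose axes are the flange's). Camera axes: x right, y up, looking along -z (the intrinsics and any distortion apply to the point x, -y, -z); pixel columns grow to the right and rows downward; lengths in m; the calibration is good to about 2 mm. A picture is of the moment at which its call begins: read the wrist's pose just before it. get_calibration takes no time and is no camera call.
- robot.sign_off(): hands the job in; it is judged then, once.
Trained networks look in the newest picture that a camera, given by its name, has taken for a name from the list of things; names that differ only in an ending like _2 or _b are one class to them, and where a whole thing is asked for, a point or a joint stands for the part that bears it (a point fixed in the world has none). Each returns a list of dicts, best first, with "conf" (0 to 1); they miss things now and then, are a little off and sometimes report something else, mostly with a low value. They report only what shows in the picture. A call takes as long as a camera call. They do not tell look-alikes from the thing itself.
- nets.search_frame(camera, label): "location" ([column, row] in pixels, amid what is visible of it).
- nets.silhouettes(camera, label): "pixels" (420x560 bool, what is visible of it) and "location" ([column, row] in pixels, amid what is visible of it).
The state is a dict: "time_s": time; "qpos": joint angles; "qd": joint speeds; "joint_efforts": joint torques, N m; "eef_pos": TCP position; "orientation": TCP orientation; "force": force on the tool from outside, world axes, zero at the start; "moment": the same for the moment, N m; "opening": opening from 0.0 (shut) to 1.0 (fully open); "finger_force": force on a finger pad.
Only numpy, scipy, OpenCV 4.12 (cv2) and the standard library are available. Lean on these libraries where they do the work, as an engineer would, in place of code of your own. Each camera call takes 0.05 s, during which the arm holds its last target. There are 200 camera calls.

## Working session

There is one attempt and no reset: what is moved stays moved. The work goes in short steps, Python scripts to look and compute and a shell command to move; the robot and the scene stay as the last step left them, time stands still between calls to the robot, and variables do not carry over. Pictures are saved under pics/ and viewed, at most 10 in all, crops included, and the job is handed in when it is done.

```bash
mkdir -p pics; ls
cat > h.py <<'E'
import numpy as np, cv2
from bench import telemetry, viewer, robot, nets
def pts(cam, depth, mask=None):
    c=viewer.get_calibration(cam)
    v,u=np.nonzero((depth>0) if mask is None else (mask&(depth>0)))
    d=depth[v,u]
    p=np.c_[(u-c['cx'])/c['fx']*d,-(v-c['cy'])/c['fy']*d,-d,np.ones_like(d)]
    return (p@np.array(c['world_from_camera']).T)[:,:3],u,v
E
python3 - <<'E'
from h import *
for cam in ("top","side"):
    im,d=viewer.grab_frame(cam); cv2.imwrite(f'pics/{cam}.png',im[...,::-1]); np.save(f'pics/{cam}.npy',d)
    print(cam,{k:v for k,v in viewer.get_calibration(cam).items()})
    for l in ("low_carrier","tall_carrier","scanner"):
        for s in nets.silhouettes(cam,l):
            P,_,_=pts(cam,d,s['pixels']); print(l,round(s['conf'],2),np.round(s['location']),len(P),np.round(np.median(P,0),3) if len(P) else None, np.round(np.percentile(P,[2,98],axis=0),3).tolist() if len(P) else None)
print(telemetry.get_obs())
E
```

```text
pics
top {'fx': 400.25037842059896, 'fy': 400.25037842059896, 'cx': 285.3370626232398, 'cy': 208.5863125601998, 'world_from_camera': array([[-0.02552749,  0.9961631 , -0.08371033,  0.31349492],
       [-0.99966542, -0.02578697, -0.00201979,  0.045963  ],
       [-0.00417068,  0.08363076,  0.99648808,  0.93534307],
       [ 0.        ,  0.        ,  0.        ,  1.        ]])}
low_carrier 0.94 [180. 307.] 2458 [0.174 0.295 0.013] [[0.097, 0.259, 0.006], [0.25, 0.334, 0.027]]
low_carrier 0.76 [220. 137.] 2285 [0.566 0.199 0.021] [[0.529, 0.123, 0.012], [0.607, 0.277, 0.034]]
tall_carrier 0.75 [386. 150.] 2277 [ 0.52  -0.186  0.021] [[0.484, -0.269, 0.013], [0.564, -0.116, 0.069]]
scanner 0.77 [301. 144.] 10699 [0.543 0.013 0.008] [[0.465, -0.297, 0.003], [0.626, 0.319, 0.111]]
side {'fx': 451.2104390686229, 'fy': 451.2104390686229, 'cx': 280.27548457665677, 'cy': 213.56558758734974, 'world_from_camera': array([[-0.93097448,  0.18540375, -0.31450274,  0.1022927 ],
       [-0.36492569, -0.4979661 ,  0.78667592,  0.79436986],
       [-0.01075904,  0.84714533,  0.53125233,  0.54612479],
  
[... 559 characters left out ...]
.071]]
{'time_s': 0.4, 'qpos': array([-1.26740136e+00,  3.53089094e-01,  1.63346538e+00,  1.38785946e-05,
        1.15516876e+00, -2.40427161e-03]), 'qd': array([ 0.00094806, -0.00040015, -0.00107151,  0.00150028, -0.00162527,
        0.00033712]), 'joint_efforts': array([ 6.04156612e-04, -6.04557467e+01, -3.42007399e+01,  1.75070454e-05,
        3.85666601e-03,  5.55677070e-05]), 'eef_pos': array([ 0.18815183, -0.59597356,  0.23119727]), 'orientation': array([ 9.88334033e-01,  1.52301788e-01, -3.51227203e-06, -6.55041319e-05]), 'force': array([-0.05318233,  0.34031841,  0.09491508]), 'moment': array([-0.02470142, -0.02166712,  0.00202377]), 'finger_force': 0.0, 'opening': 1.000321233483229}
```

View pics/top.png

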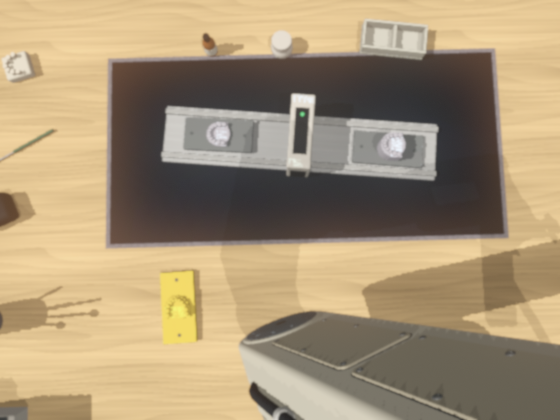

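Run:
```python
import cv2,numpy as np
im=cv2.imread('pics/top.png'); s=cv2.imread('pics/side.png')
a=cv2.resize(im[90:200,140:460],(800,275),interpolation=2); b=cv2.resize(s[120:330,60:440],(597,330))
b=cv2.copyMakeBorder(b,0,0,0,203,0)
cv2.imwrite('pics/crop.png',np.vstack([a,b])[:600])
```

```text
(no output)
```

View pics/crop.png

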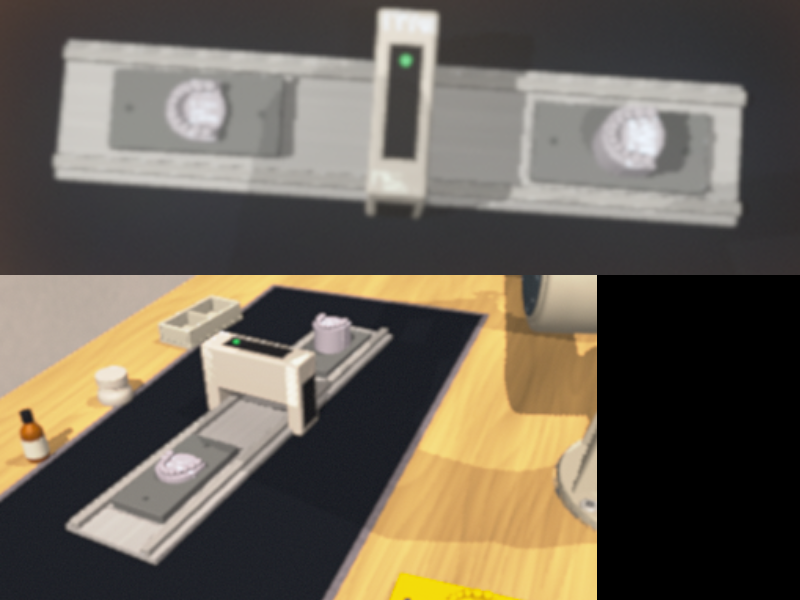

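The candidates in the top picture are:
- The grey low carrier at (220,137), left side (+y).
- The grey tall carrier at (386,150), right side.
- The yellow look-alike at (180,307), on the table.

The close crop shows a flat arch on the left carrier and a tall model on the right one. I choose the left one and push it toward -y.

Run:
```python
from h import *
for cam in("top","side"):
    d=np.load(f'pics/{cam}.npy'); P,u,v=pts(cam,d)
    roi=(P[:,0]>.4)&(P[:,0]<.7)&(abs(P[:,1])<.36)
    B=P[roi&(P[:,2]>.103)&(P[:,2]<.118)]
    print(cam,'bridge',len(B),cv2.minAreaRect(B[:,:2].astype(np.float32)),B[:,2].mean())
    if cam=="top":
        R=P[roi&(P[:,2]>.004)&(P[:,2]<.03)]
        print('scanner',cv2.minAreaRect(R[:,:2].astype(np.float32)))
        c=R[:,:2]; w,V=np.linalg.eigh(np.cov(c.T)); print('axis',V[:,1],c.mean(0))
        C=P[roi&(P[:,2]>.0195)&(P[:,2]<.026)&(P[:,1]>.08)]
        print('plate',cv2.minAreaRect(C[:,:2].astype(np.float32)),np.percentile(C,[1,99],axis=0))
```

```text
top bridge 1741 ((0.5473917722702026, 0.01077207364141941), (0.04993242770433426, 0.16028368473052979), 84.38673400878906) 0.10886310620892839
scanner ((0.5517933964729309, -0.010436087846755981), (0.6916024088859558, 0.2977266013622284), 89.27470397949219)
axis [0.09686924 0.99529712] [0.54578777 0.01633221]
plate ((0.5654686689376831, 0.20494771003723145), (0.2450670450925827, 0.11307302117347717), 84.96749877929688) [[0.52666617 0.12108366 0.01952904]
 [0.60877831 0.27942175 0.0257516 ]]
side bridge 912 ((0.5471386909484863, 0.010044608265161514), (0.05464307218790054, 0.16016842424869537), 84.37919616699219) 0.11013923542783818
```

```bash
python3 -m inch '{"travel":[[0,0,-20],[0,0,0],[0,0,0],[0,0,0],[0,0,0],[0,0,0],[0,0,0]],"angular":[[0,0,-9.4],[0,0,-9.4],[0,0,-9.4],[0,0,-9.4],[0,0,-9.4],[0,0,-9.4],[0,0,-9.3]],"claw":[0,0,0,0,0,0,0]}'
```

```text
time_s: 1.27
eef_pos: [0.1882, -0.596, 0.2513]
orientation: [0.746, 0.666, 0.0, -0.0]
force: [-1.0, -0.7, 0.6]
opening: 0.498
finger_force: 0.0
```

```bash
python3 -m inch '{"travel":[[48,15,0],[48,15,0],[48,15,0],[48,15,0],[48,15,0],[48,15,0],[48,15,0],[48,15,0],[48,15,0],[48,15,0]],"angular":[[0,0,-0.9],[0,0,0],[0,0,0],[0,0,0],[0,0,0],[0,0,0],[0,0,0],[0,0,0],[0,0,0],[0,0,0]],"claw":[0,0,0,0,0,0,0,0,0,0]}'; python3 -m inch '{"travel":[[48,15,0],[48,15,0],[48,15,0],[48,15,0],[48,15,0],[48,15,0],[48,15,0],[48,15,0],[48,15,0],[0,0,0]],"angular":[[0,0,0],[0,0,0],[0,0,0],[0,0,0],[0,0,0],[0,0,0],[0,0,0],[0,0,0],[0,0,0],[0,0,0]],"claw":[0,0,0,0,0,0,0,0,0,0]}'
cat >> h.py <<'E'
def st():
    o=telemetry.get_obs(); B=np.array([.5474,.0107]); a=np.radians(84.39); e=np.array([np.cos(a),np.sin(a)]); n=np.array([e[1],-e[0]])
    d=o['eef_pos'][:2]-B; q=o['orientation']
    print('t',round(o['time_s'],2),'s mm',(d@e*1e3).round(1),'lat',(d@n*1e3).round(1),'z',(o['eef_pos'][2]*1e3).round(1),'yaw',np.degrees(2*np.arctan2(q[1],q[0])).round(2),'F',o['force'].round(1))
E
python3 - <<'E'
from h import *
st(); o=telemetry.get_obs()
im,d=viewer.grab_frame('wrist'); cv2.imwrite('pics/w1.png',im[...,::-1]); np.save('pics/w1.npy',d)
from scipy.spatial.transform import Rotation as R
c=viewer.get_calibration('wrist'); print(np.round(c['hand_eye'],3))
E
```

```text
time_s: 2.52
eef_pos: [0.3878, -0.1327, 0.2516]
orientation: [0.743, 0.67, 0.0, 0.0]
force: [0.7, -0.5, 0.1]
opening: 0.501
finger_force: 0.0
time_s: 3.78
eef_pos: [0.5666, 0.2846, 0.2508]
orientation: [0.742, 0.671, 0.0, -0.0]
force: [0.4, -1.1, -0.5]
opening: 0.501
finger_force: 0.0
t 3.77 s mm 274.5 lat -7.7 z 250.8 yaw 84.27 F [ 0.4 -1.1 -0.5]
[[-0.001  0.948  0.317  0.081]
 [ 1.     0.     0.     0.001]
 [-0.     0.317 -0.948 -0.143]
 [ 0.     0.     0.     1.   ]]
```

View pics/w1.png

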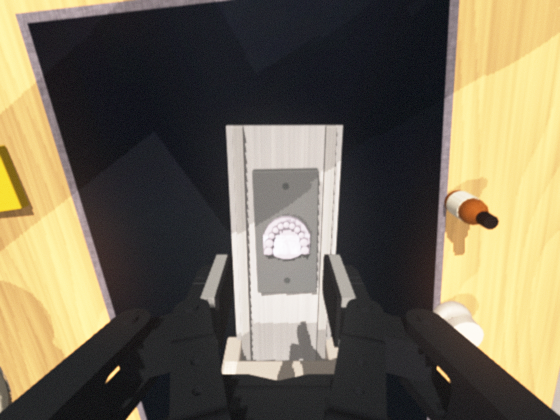

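The low arch on the grey plate (cols 252–319, rows 169–295) is confirmed. The channel end is at row 125 and the bridge at row ~365.

```bash
cat >> h.py <<'E'
def wp(u,v,z,o):
    from scipy.spatial.transform import Rotation as R
    c=viewer.get_calibration('wrist'); T=np.eye(4); T[:3,:3]=R.from_quat(o['orientation']).as_matrix(); T[:3,3]=o['eef_pos']
    T=T@np.array(c['hand_eye']); r=T[:3,:3]@np.array([(u-c['cx'])/c['fx'],-(v-c['cy'])/c['fy'],-1]); p=T[:3,3]+r*(z-T[2,3])/r[2]
    B=np.array([.5474,.0107]); a=np.radians(84.39); e=np.array([np.cos(a),np.sin(a)]); d=p[:2]-B
    return (np.array([d@e,d@np.array([e[1],-e[0]])])*1e3).round(1)
E
python3 - <<'E'
from h import *
o=telemetry.get_obs()
for u,v,z in [(252,169,.022),(319,169,.022),(255,295,.022),(316,295,.022),(228,125,.018),(343,125,.018),(222,362,.11),(345,362,.11)]: print(u,v,wp(u,v,z,o))
E
```

```text
252 169 [269.5 -37.1]
319 169 [269.3  39. ]
255 295 [103.3 -37.8]
316 295 [103.   41.1]
228 125 [318.1 -62.4]
343 125 [317.7  64.1]
222 362 [ 79.7 -67.9]
345 362 [79.4 63.2]
```

```bash
python3 -m inch '{"travel":[[36,8,0],[0,0,40],[0,0,40],[0,0,40],[0,0,40],[0,0,35],[0,0,25],[0,0,10],[0,0,9],[0,0,0]],"angular":[[0,0,0],[0,0,0],[0,0,0],[0,0,0],[0,0,0],[0,0,0],[0,0,0],[0,0,0],[0,0,0],[0,0,0]],"claw":[0.3,0.3,0.3,0.3,0.3,0.3,0.3,0.3,0.3,0.3]}'
python3 - <<'E'
from h import *
st()
im,d=viewer.grab_frame('side'); cv2.imwrite('pics/s2.png',cv2.resize(im[150:400,80:400],(800,600))[...,::-1])
E
```

```text
time_s: 5.08
eef_pos: [0.5776, 0.3165, 0.0126]
orientation: [0.743, 0.67, 0.0, 0.0]
force: [-0.1, 0.3, -0.2]
opening: 0.349
finger_force: 0.0
t 5.08 s mm 307.2 lat 0.1 z 12.6 yaw 84.11 F [-0.1  0.3 -0.2]
```

View pics/s2.png

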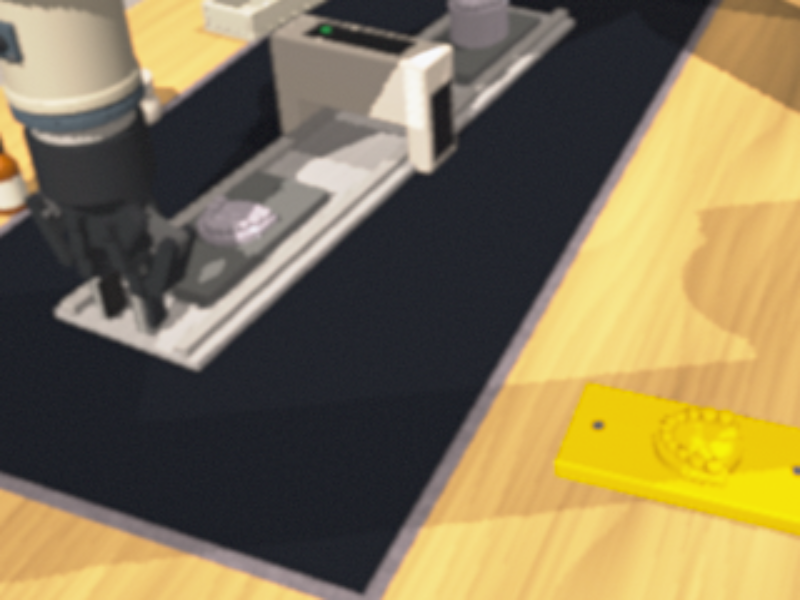

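The fingertips stand in the channel just behind the plate's end (around (130,310) in the crop). I'll push from here.

```bash
python3 -m inch '{"travel":[[-10,0,2],[-10,0,0],[-10,0,0],[-10,0,0],[-10,0,0],[-10,0,0],[-10,0,0],[-10,0,0],[-10,0,0],[-5,0,0]],"angular":[[0,0,-0.3],[0,0,0],[0,0,0],[0,0,0],[0,0,0],[0,0,0],[0,0,0],[0,0,0],[0,0,0],[0,0,0]],"claw":[0.3,0.3,0.3,0.3,0.3,0.3,0.3,0.3,0.3,0.3]}'
python3 - <<'E'
from h import *
st()
im,d=viewer.grab_frame('side'); cv2.imwrite('pics/s3.png',cv2.resize(im[150:400,80:400],(800,600))[...,::-1])
o=telemetry.get_obs();im,d=viewer.grab_frame('wrist'); cv2.imwrite('pics/w3.png',im[...,::-1])
E
```

```text
time_s: 6.38
eef_pos: [0.568, 0.2214, 0.0102]
orientation: [0.741, 0.672, -0.0, -0.0]
force: [-0.9, 2.2, 2.2]
opening: 0.348
finger_force: 1.1
t 6.38 s mm 211.7 lat -0.1 z 10.2 yaw 84.4 F [-0.9  2.2  2.2]
```

View pics/s3.png

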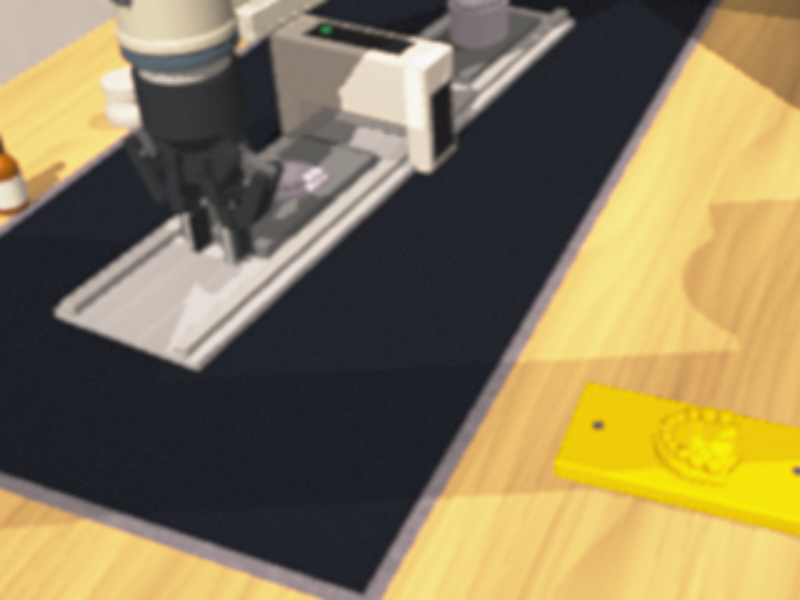

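The plate slides flat and straight. I'll push on and stop about 10 mm short.

```bash
python3 -m inch '{"travel":[[-10,0,0],[-12,0,0],[-12,0,0],[-12,0,0],[-12,0,0],[-12,0,0],[-12,0,0],[-12,0,0],[-10,0,0],[-4,0,0]],"angular":[[0,0,0],[0,0,0],[0,0,0],[0,0,0],[0,0,0],[0,0,0],[0,0,0],[0,0,0],[0,0,0],[0,0,0]],"claw":[0.3,0.3,0.3,0.3,0.3,0.3,0.3,0.3,0.3,0.3]}'; python3 -m inch '{"travel":[[0,0,0],[0,0,0]],"angular":[[0,0,0],[0,0,0]],"claw":[0.3,0.3]}'
python3 - <<'E'
from h import *
st()
im,d=viewer.grab_frame('top'); np.save('pics/t4.npy',d); cv2.imwrite('pics/t4f.png',im[...,::-1])
cv2.imwrite('pics/t4.png',cv2.resize(im[80:200,220:380],(800,600),interpolation=cv2.INTER_CUBIC)[...,::-1])
P,u,v=pts('top',d); B=np.array([.5474,.0107]);a=np.radians(84.39);e=np.array([np.cos(a),np.sin(a)]);n=np.array([e[1],-e[0]])
s=(P[:,:2]-B)@e*1e3; l=(P[:,:2]-B)@n*1e3
for L0 in(-30,-15,0,15,28):
    m=(abs(l-L0)<4)&(s<-30)&(s>-130)
    i=np.argsort(s[m]); print(L0,[(int(x),int(z*1e3)) for x,z in zip(s[m][i],P[m][i][:,2])][::2])
E
```

```text
time_s: 7.72
eef_pos: [0.5576, 0.114, 0.0103]
orientation: [0.741, 0.672, -0.0, -0.0]
force: [0.2, 1.1, -1.0]
opening: 0.35
finger_force: 0.5
time_s: 7.98
eef_pos: [0.5577, 0.1148, 0.0103]
orientation: [0.741, 0.672, 0.0, 0.0]
force: [-0.1, 0.3, 1.2]
opening: 0.353
finger_force: 0.0
t 7.97 s mm 104.6 lat 0.1 z 10.3 yaw 84.43 F [-0.1  0.3  1.2]
-30 []
-15 []
0 []
15 []
28 []
```

View pics/t4.png

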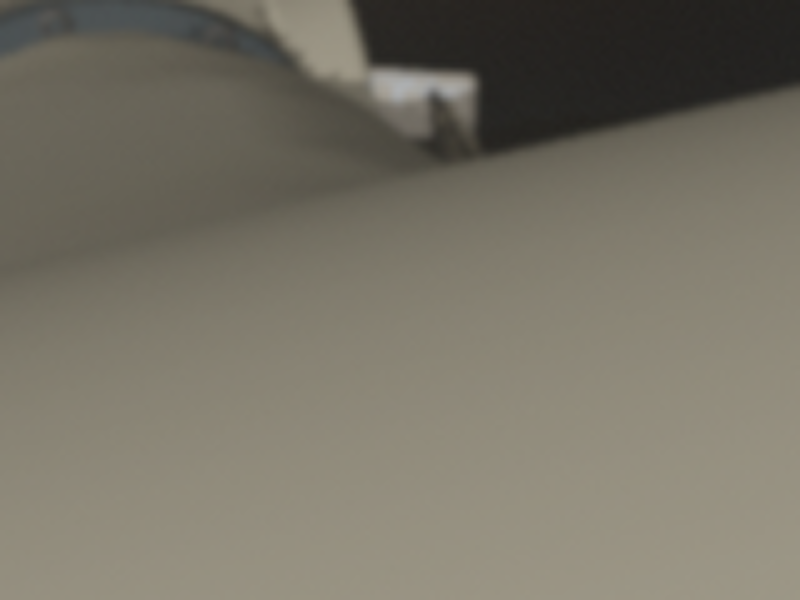

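The arm hides the plate from above, so I'll back off to the +y end for a measurement.

```bash
python3 -m inch '{"travel":[[15,0,0],[15,0,-20],[20,0,-40],[50,0,-40],[50,0,-40],[50,0,-40],[50,0,0],[30,0,0],[0,0,0]],"angular":[[0,0,0],[0,0,0],[0,0,0],[0,0,0],[0,0,0],[0,0,0],[0,0,0],[0,0,0],[0,0,0]],"claw":[0.3,0.3,0.3,0.3,0.3,0.3,0.3,0.3,0.3]}'
python3 - <<'E'
from h import *
st()
im,d=viewer.grab_frame('top'); np.save('pics/t5.npy',d); cv2.imwrite('pics/t5f.png',im[...,::-1])
a5=cv2.resize(im[80:200,220:380],(800,600),interpolation=cv2.INTER_CUBIC)[...,::-1]
o=telemetry.get_obs(); w,_=viewer.grab_frame('wrist'); cv2.imwrite('pics/w5f.png',w[...,::-1])
b=cv2.resize(w[...,::-1],(400,300)); a5=cv2.resize(a5,(400,300)); cv2.imwrite('pics/t5.png',np.hstack([a5,b]))
E
```

```text
time_s: 9.15
eef_pos: [0.5838, 0.393, 0.1872]
orientation: [0.74, 0.673, 0.0, -0.0]
force: [0.6, -0.6, 0.7]
opening: 0.349
finger_force: 0.0
t 9.15 s mm 384.0 lat -1.2 z 187.2 yaw 84.59 F [ 0.6 -0.6  0.7]
```

View pics/t5.png

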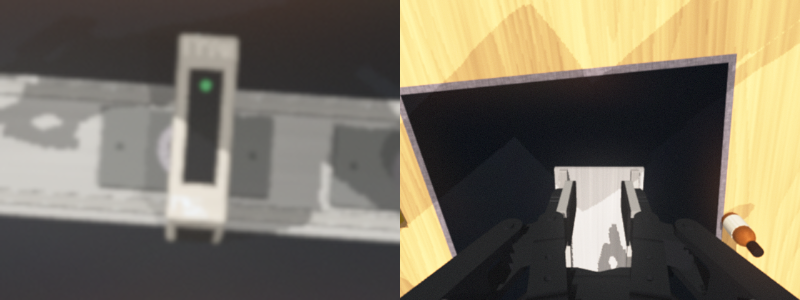

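```bash
cat > m.py <<'E'
from h import *
def prof(f):
    im=cv2.imread(f); c=viewer.get_calibration('top'); M=np.linalg.inv(c['world_from_camera'])
    B=np.array([.5474,.0107]);a=np.radians(84.39);e=np.array([np.cos(a),np.sin(a)]);n=np.array([e[1],-e[0]])
    s=np.arange(-150,150,.5); l=np.arange(-90,100,1.); S,L=np.meshgrid(s,l)
    def rect(z):
        W=B+(S[...,None]*e+L[...,None]*n)/1e3; W=np.dstack([W,np.full(S.shape,z),np.ones(S.shape)])@M.T
        return cv2.remap(im,(c['cx']-c['fx']*W[...,0]/W[...,2]).astype(np.float32),(c['cy']+c['fy']*W[...,1]/W[...,2]).astype(np.float32),cv2.INTER_CUBIC).astype(float).mean(2)
    for name,z,bands in(('plate',.022,[(-32,-12),(-12,10),(10,32)]),('bridge',.11,[(-75,-50),(45,75)])):
        R=cv2.GaussianBlur(rect(z),(0,0),3); G=np.gradient(R,axis=1)
        for b in bands:
            g=G[(l>b[0])&(l<b[1])].mean(0); from_=np.argsort(-abs(g))
            pk=[i for i in range(1,len(s)-1) if abs(g[i])>=abs(g[i-1]) and abs(g[i])>abs(g[i+1]) and abs(g[i])>.6]
            print(name,b,[(s[i],round(g[i],1)) for i in pk])
if __name__=='__main__':
    import sys; prof(sys.argv[1])
E
python3 m.py pics/t5f.png
```

```text
plate (-32, -12) [(np.float64(-140.0), np.float64(1.0)), (np.float64(-122.0), np.float64(4.2)), (np.float64(-113.0), np.float64(-3.9)), (np.float64(-66.5), np.float64(-3.1)), (np.float64(-27.5), np.float64(7.9)), (np.float64(-16.0), np.float64(-9.3)), (np.float64(14.5), np.float64(9.6)), (np.float64(27.5), np.float64(-5.6)), (np.float64(49.5), np.float64(1.2)), (np.float64(93.5), np.float64(3.7))]
plate (-12, 10) [(np.float64(-122.0), np.float64(4.4)), (np.float64(-112.5), np.float64(-1.8)), (np.float64(-66.5), np.float64(-3.2)), (np.float64(-27.5), np.float64(6.9)), (np.float64(-16.0), np.float64(-10.2)), (np.float64(14.5), np.float64(11.3)), (np.float64(26.0), np.float64(-3.9)), (np.float64(38.5), np.float64(-3.6)), (np.float64(50.5), np.float64(1.2)), (np.float64(71.0), np.float64(-0.6)), (np.float64(78.5), np.float64(0.7)), (np.float64(93.0), np.float64(3.9)), (np.float64(114.0), np.float64(-2.3))]
plate (10, 32) [(np.float64(-121.5), np.float64(3.6)), (np.float64(-66.5), np.float64(-3.2)), (np.float64(-28.5), np.float64(4.4)), (np.float64(-16.5), np.float64(-7.5)), (np.float64(14.0), np.float64(11.2)), (np.float64(27.0), np.float64(-4.2)), (np.float64(50.0), np.float64(1.2)), (np.float64(93.5), np.float64(3.4)), (np.float64(106.5), np.float64(-1.0)), (np.float64(115.0), np.float64(-2.0)), (np.float64(132.0), np.float64(1.3))]
bridge (-75, -50) [(np.float64(-147.0), np.float64(0.8)), (np.float64(-109.5), np.float64(1.8)), (np.float64(-101.5), np.float64(-2.3)), (np.float64(-95.5), np.float64(-1.8)), (np.float64(-58.0), np.float64(-1.1)), (np.float64(-23.5), np.float64(7.2)), (np.float64(25.5), np.float64(-5.4)), (np.float64(47.0), np.float64(0.8)), (np.float64(84.5), np.float64(1.4))]
bridge (45, 75) [(np.float64(-25.0), np.float64(8.7)), (np.float64(-13.5), np.float64(-1.3)), (np.float64(16.0), np.float64(1.5)), (np.float64(25.5), np.float64(-8.2))]
```

The carrier's ends are at -66.5 and +93.2 mm, with the bridge at about 0.4 ± 25. Its length of 159.7 mm checks out. It needs about 13 mm more.

```bash
python3 -m inch '{"travel":[[-40,1,0],[-50,0,0],[-50,0,0],[-50,0,30],[-40,0,40],[-16,0,40],[-10,0,40],[-10,0,20],[0,0,7],[0,0,0]],"angular":[[0,0,0.2],[0,0,0],[0,0,0],[0,0,0],[0,0,0],[0,0,0],[0,0,0],[0,0,0],[0,0,0],[0,0,0]],"claw":[0.3,0.3,0.3,0.3,0.3,0.3,0.3,0.3,0.3,0.3]}' ; python3 -c "from h import *; st()"
```

```text
time_s: 10.5
eef_pos: [0.5589, 0.1248, 0.0107]
orientation: [0.742, 0.67, 0.0, -0.0]
force: [0.0, -0.5, 0.7]
opening: 0.35
finger_force: 0.0
t 10.5 s mm 114.7 lat 0.3 z 10.7 yaw 84.18 F [ 0.  -0.5  0.7]
```

```bash
python3 -m inch '{"travel":[[-5,0,0],[-5,0,0],[-4,0,0],[-3,0,0],[-3,0,0],[-2,0,0],[-2,0,0],[0,0,0]],"angular":[[0,0,-0.2],[0,0,0],[0,0,0],[0,0,0],[0,0,0],[0,0,0],[0,0,0],[0,0,0]],"claw":[0.3,0.3,0.3,0.3,0.3,0.3,0.3,0.3]}' ; python3 -c "from h import *; st()"
python3 -m inch '{"travel":[[15,0,0],[15,0,-20],[20,0,-40],[50,0,-40],[50,0,-40],[50,0,-40],[50,0,0],[30,0,0],[0,0,0]],"angular":[[0,0,0],[0,0,0],[0,0,0],[0,0,0],[0,0,0],[0,0,0],[0,0,0],[0,0,0],[0,0,0]],"claw":[0.3,0.3,0.3,0.3,0.3,0.3,0.3,0.3,0.3]}'
python3 - <<'E'
from h import *
im,d=viewer.grab_frame('top'); cv2.imwrite('pics/t6f.png',im[...,::-1])
s,_=viewer.grab_frame('side')
cv2.imwrite('pics/t6.png',np.hstack([cv2.resize(im[80:200,220:380],(400,300),interpolation=2),cv2.resize(s[150:330,80:320],(400,300))])[...,::-1])
from m import prof; prof('pics/t6f.png'); st()
E
```

```text
time_s: 11.5
eef_pos: [0.5564, 0.1009, 0.0103]
orientation: [0.741, 0.672, -0.0, 0.0]
force: [-0.3, 0.2, 0.7]
opening: 0.351
finger_force: 0.3
t 11.5 s mm 90.6 lat 0.2 z 10.3 yaw 84.42 F [-0.3  0.2  0.7]
time_s: 12.62
eef_pos: [0.5826, 0.379, 0.187]
orientation: [0.74, 0.673, -0.0, -0.0]
force: [-0.1, -0.2, 0.7]
opening: 0.353
finger_force: 0.0
plate (-32, -12) [(np.float64(-143.5), np.float64(0.8)), (np.float64(-122.0), np.float64(4.0)), (np.float64(-113.0), np.float64(-3.9)), (np.float64(-79.0), np.float64(-3.2)), (np.float64(-27.5), np.float64(7.9)), (np.float64(-16.0), np.float64(-9.3)), (np.float64(14.5), np.float64(9.5)), (np.float64(27.5), np.float64(-6.8)), (np.float64(49.5), np.float64(1.2)), (np.float64(80.5), np.float64(3.5))]
plate (-12, 10) [(np.float64(-122.5), np.float64(5.0)), (np.float64(-113.0), np.float64(-3.1)), (np.float64(-79.0), np.float64(-3.0)), (np.float64(-27.5), np.float64(8.0)), (np.float64(-16.0), np.float64(-11.0)), (np.float64(14.5), np.float64(11.2)), (np.float64(27.5), np.float64(-6.9)), (np.float64(50.5), np.float64(1.2)), (np.float64(59.0), np.floa
[... 536 characters left out ...]
18.0), np.float64(1.3)), (np.float64(123.0), np.float64(1.2)), (np.float64(139.0), np.float64(-1.1)), (np.float64(146.5), np.float64(-1.2))]
bridge (-75, -50) [(np.float64(-109.5), np.float64(1.8)), (np.float64(-101.5), np.float64(-2.3)), (np.float64(-95.5), np.float64(-1.8)), (np.float64(-70.5), np.float64(-1.2)), (np.float64(-23.5), np.float64(7.3)), (np.float64(25.5), np.float64(-5.6)), (np.float64(46.5), np.float64(0.7)), (np.float64(74.0), np.float64(1.3))]
bridge (45, 75) [(np.float64(-25.0), np.float64(8.7)), (np.float64(-13.0), np.float64(-1.4)), (np.float64(16.0), np.float64(1.5)), (np.float64(25.5), np.float64(-8.2))]
t 12.72 s mm 367.3 lat -0.7 z 186.9 yaw 84.48 F [ 0.6  0.3 -0.1]
```

View pics/t6.png

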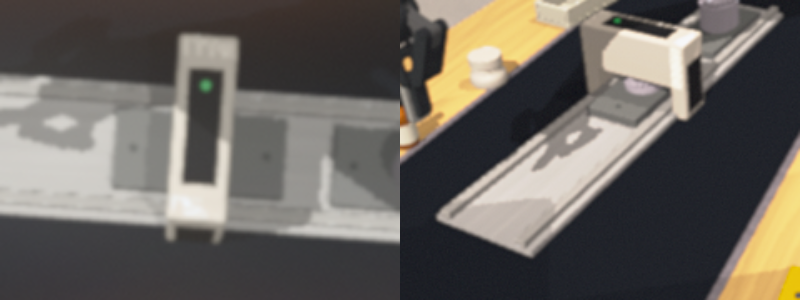

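The carrier sits flat under the bridge with its ends at -79.0 and +80.5 mm, centred to within about 0.5 mm. The tall carrier has not moved: its near end is still at -122 mm. The arm is clear, so I'll hand in.

```bash
python3 -c "from bench import robot; print(robot.sign_off())"
```

```text
the job is handed in; nothing more can be done
None
```

The low carrier sits flat under the bridge, centred to within about 0.5 mm by the top camera; the tall carrier and the yellow look-alike were not touched, and the job was handed in at about 13 s.

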